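# Hook the tray bracket into the slotted upright and lock it

## Robot

A 6-joint arm with a two-finger parallel gripper is mounted at the origin on the work surface. World frame = base frame: x ahead of the robot, y to its left, z up, the work surface at z = 0. Lengths are in m, angles in rad, forces in N, time in s.
With the tool pointing down it reaches from about 0.25 to 0.725 m from the base axis. Payload 4 kg.
Tool frame: the origin (TCP) lies at the very end of the fingers, on their centre line; the grasp point (between the pads) lies 19 mm behind it; z points along the fingers, y is the line along which they close (so a half turn about z gives the same grasp; the last joint's range is limited). The gripper opens to 85 mm and grips with 20 to 120 N. Pads are 22 mm wide; open, the fingers measure 114 mm over their backs; the gripper's body (76 mm by 85 mm) begins 54 mm behind the grasp point. The pads swing forward as they close: fully open they stand 13 mm farther back than shut.
Start: joints at [-1.175, 0.241, 0.005, 1.335, 0, 1.571], TCP at [0.193, -0.461, 0.21] pointing down, gripper open.
Joint ranges: [-2.72, 2.72], [-1.05, 1.87], [-1.09, 1.28], [-1.99, 2.15], [-1.42, 1.44], [-3.14, 3.14]. Speed limits (rad/s): [2.79, 2.79, 3.14, 3.14, 3.14, 3.14].

## Interface

Orientations are given as a unit quaternion [x, y, z, w].
In Python, from workcell import bot gives the robot as it stands.
- The arm moves only by the tool carry_out, never from a script. Its argument "increments" is one flat list of numbers, 5 for each row, row after row: the finger opening in cm, from 0 to 8.54, then the shift along the tool's x, y, z in cm, then the turn about the tool's z in rad. A call has exactly 5 rows; each row shifts and turns the commanded pose from where the row before left it, along the tool's axes as they then stand; what a row does not reach is not made up. A row lasts 1/8 s, in which the tool goes at most 62.5 mm and 10.7 degrees, less where a joint would pass 70% of its speed; a pose out of reach is approached as far as the arm can. A call with a gripper value outside its range is refused whole. The fingers move at their own pace and stop on an object; the grip force is fixed at half the most. Time passes only in rows, so rows that do not move let the fingers close, or fill a call up. It gives the time, the measured TCP pose, the force, the opening and the grip force at its end, in the units of the state.
- bot.get_obs(): the state, without advancing time (a new reading comes with each control period).
- bot.camera(name): name is "scene" or "top" or "wrist"; returns a dict with "pixels" (420x560x3 uint8, blue, green, red), "range_z" (420x560 float32, m along the optical axis (not along the pixel's ray), 0 where there is no reading), "mtx" (3x3 intrinsics, pixels), "eye" and "attitude" of the camera in the world. Camera axes: x right, y down, z forward; pixel columns grow to the right and rows downward; lengths in m; the calibration is good to about 2 mm. A picture is of the moment at which its call begins.
- bot.job_done(): hands the job in; it is judged then, once.
Trained networks look in a picture, given as the dict that the camera call returned (one of the last four; its "shot" number tells which), for a name from the list of things; names that differ only in an ending like _2 or _b are one class to them, and where a whole thing is asked for, a point or a joint stands for the part that bears it (a point fixed in the world has none). Each returns a list of dicts, best first, with "p" (0 to 1); they miss things now and then, are a little off and sometimes report something else, mostly with a low value. They report only what shows in the picture. A call takes as long as a camera call. They do not tell look-alikes from the thing itself.
- bot.find_in(picture, name): "xyz" ([x, y, z] in m, in the coordinates of the camera as it stood for that picture, good to about 4 mm: the middle of the surface that is visible of it).
- bot.regions_of(picture, name): "mask" (420x560 bool, what is visible of it).
- bot.place_of(picture, name): "xyz" ([x, y, z] in m, in the coordinates of the camera as it stood for that picture, good to about 4 mm: a listed point, or the origin of a listed thing).
The state is a dict: "clock": time; "joint_pos": joint angles; "joint_vel": joint speeds; "tau": joint torques, N m; "eef_pos": TCP position; "tool_rot": TCP orientation; "ft_force": force on the tool from outside, world axes, zero at the start; "ft_torque": the same for the moment, N m; "grip_width": finger opening in m; "grasp_force": force on a finger pad.
Only numpy, scipy, OpenCV 4.12 (cv2) and the standard library are available. Lean on these libraries where they do the work, as an engineer would, in place of code of your own. Each camera call takes 0.05 s, during which the arm holds its last target. There are 200 camera calls.

## Task

Pick up the blue tray bracket, put both its steel hooks through the two slots of the slotted upright, let it down so that the hooks catch behind the slotted strip, then press on the flat pad above its hooks until it snaps under the yellow roller and sits fully home with the red pin pushed down. Work gently and by feel, so as not to bend hooks or strip: lightly, just a few newtons, while you hook it in, and no more than about 25 N on the pad. Leave the other things on the bench undisturbed and let go at the end.

Things in the scene. Friction and masses are not known exactly. Their poses are not given: they have to be found in the camera images.
- upright: Slotted upright fixed to the bench, 165 mm tall: dark foot plate 85 x 100 mm behind the face, two grey side rails, between them a 4 mm steel strip, 46 mm wide, its top edge 157 mm up (nominal), with two slots one above the other. Origin on the bench under the middle of the strip's FRONT face; +x level from the face into the slots (push-in direction), z up.
- slot_low (a point): NOMINAL centre of the lower slot on the front face, 84.5 mm over the bench; axes as the upright's. Slot: 10 mm wide (y), 29 mm tall, right through, free behind. The strip is clamped on its rails, each time at another height up to 5 mm above or below nominal, lateral place exact. No listed point tells this shift; both slots, roller, pin and home shift with it. It does not shift in use.
- slot_high (a point): NOMINAL centre of the upper slot, 134.5 mm over the bench, same size and same unknown height shift as the lower one.
- roller (a point): NOMINAL centre of the yellow slippery sprung roller (radius 4 mm, along y) between the slots, standing 7 mm out of the face, same unknown shift. The bracket's nose rests on it about 12 mm above home and must be pushed down past it with roughly 8 to 20 N on the pad; the bracket's weight alone does not do it. Past it, the bracket drops to its stop.
- home (a point): NOMINAL place of the bracket's origin when fully home, 50 mm over the bench (truly 45 to 55 mm, same unknown shift), bracket's x axis along the upright's x. Home, it hangs with its back against the strip or up to 1.5 mm off, the tray's free end dipping about 2 degrees.
- bracket: Loose blue bracket, 177 x 60 x 112 mm, about 0.3 kg, standing on its tray. Origin: underside, in the plane of its back that ends against the strip; +x the way the hooks point, +z up. Tray x -165 to -5 mm, rim up to z 12. Middle rib 10 mm thick (y), x -150 to -18, z up to 78: grip here. Spine at x -28 to 0 up to z 112. It may be let go with its nose resting on the roller: it then hangs by itself.
- hook_low (a point): Bottom end of the lower hook's lip, at (8.5, 0, 4) mm in the bracket's frame. Both steel hooks are 6 mm wide (y) and 24 mm tall (lip bottom to neck top) and reach 11.5 mm past the back; the lip (x 5.5 to 11.5 mm) hangs 16 mm below the neck. They pass the slots with the bracket 16 to 21 mm above its home height; pushed in till the back meets the strip, then lowered.
- hook_high (a point): Bottom end of the upper hook's lip, at (8.5, 0, 54) mm in the bracket's frame; same shape as the lower hook.
- bracket_pad (a point): Centre of the top of the flat press pad (28 x 26 mm) on the spine, at (-15, 0, 112) mm in the bracket's frame; push down here to lock. Once home it stands 5 mm higher than the strip's top edge.
- bracket_grip (a point): Point in the bracket's rib to grip from above, at (-80, 0, 64) mm in the bracket's frame, 14 mm below the rib's top edge; axes as the bracket's. Fingers close along y.
- telltale (a joint): Red pin on a soft spring (about 1 N) on a ledge in front of the strip under the bracket: metres pushed down. 0 when free, 0.006 to 0.007 with the bracket fully home; moved only over the last 6 mm of the drop.
- lamp: Green glass pilot lamp with nickel base standing on the bench, 30 mm across, 59 mm tall, origin under its centre. Leave alone.
- coin_slide: Nickel-plated coin slide lying flat, 90 x 32 x 17 mm, origin under its centre. Leave alone.
- idler_wheel: Black rubber idler wheel lying flat, 48 mm across, 16 mm tall, origin under its centre. Leave alone.
- cartridge: Tin pick-up cartridge, 45 x 18 x 14 mm, origin under its centre. Leave alone.
- screwdriver: Red-handled screwdriver lying flat, 180 mm long, origin under its middle. Leave alone.
Mind the look-alikes: they are no part of the job. Of the things like the bracket, leave any that is purple; of the rest the larger one is meant. Of the things that look like the upright, take the one that is farthest to the robot's right at the start.

How it is judged:
On the way, in this order (a step that is already met when the one before it is completed fails the run):
1. both hooks are through the slots (the bracket's back within 5 mm of the strip's face, bracket still raised) (x of bracket in the frame of upright between -0.005 and 0.005 m and y of bracket in the frame of upright between -0.006 and 0.006 m and height (world z) of bracket between 0.045 and 0.08 m and value of joint telltale below 0.003 m), for 0.1 s.
2. the bracket is pressed down fully home (red pin pushed down more than 4.5 mm) (value of joint telltale above 0.0045 m), for 0.1 s.
At the end, for the whole second after the job is handed in: Bracket released and at rest (under 20 mm/s) on the upright: back within 5 mm of the strip's face, centred within 6 mm, level within 0.10 rad, square within 0.15 rad, underside 41 to 60 mm over the bench, red pin pushed down more than 4.5 mm (value of joint telltale above 0.0045 m and x of bracket in the frame of upright between -0.005 and 0.005 m and y of bracket in the frame of upright between -0.006 and 0.006 m and height (world z) of bracket between 0.041 and 0.06 m and angle between bracket's own z axis and vertical below 0.1 rad and angle between the x axis of bracket and the x axis of upright, either way round below 0.15 rad and linear speed of bracket below 0.02 m/s); the robot touches nothing.
It fails at once if the upright is loaded with more than 60 N by the bracket or the robot (all its contacts together) (contact force between anything else and upright above 60 N).
It fails at once if a bystander is moved by more than 30 mm (distance of any of lamp, coin_slide, idler_wheel, cartridge, screwdriver from where it was at the start of the episode above 0.03 m).
It also fails if it takes over 64 s, if anything falls off the work surface, if the arm or the gripper's body presses on something with over 40 N, if the wrist force passes 120 N, or if a joint passes its speed limit or range.

## Working session

There is one attempt and no reset: what is moved stays moved. The work goes in short steps, Python scripts to look and compute and a tool call to move; the robot and the scene stay as the last step left them, time stands still between calls to the robot, and variables do not carry over. Pictures are saved under pics/ and viewed, at most 10 in all, crops included, and the job is handed in when it is done.

Besides the shell and the picture viewer there is one more tool, called after "Call:" in YAML: its name, and indented under it one key for each argument. carry_out: Moves the arm, as the interface text tells. Its arguments: {"type":"object","properties":{"increments":{"type":"array","items":{"type":"number"}}},"required":["increments"]}

```bash
mkdir -p pics
cat > h.py <<'E'
import numpy as np, cv2
from scipy.spatial.transform import Rotation as R
from workcell import bot
def w(c,p): 
    a=np.array(c["attitude"]); M=a if a.shape==(3,3) else R.from_quat(a).as_matrix()
    return M@np.array(p)+np.array(c["eye"])
def cloud(c,mask=None):
    z=c["range_z"]; m=z>0
    if mask is not None: m&=mask
    v,u=np.nonzero(m); K=c["mtx"]; zz=z[v,u]
    P=np.c_[(u-K[0][2])/K[0][0]*zz,(v-K[1][2])/K[1][1]*zz,zz]
    a=np.array(c["attitude"]); M=a if a.shape==(3,3) else R.from_quat(a).as_matrix()
    return P@M.T+np.array(c["eye"]),u,v
def px(c,P):
    a=np.array(c["attitude"]); M=a if a.shape==(3,3) else R.from_quat(a).as_matrix()
    q=np.array(c["mtx"])@(M.T@(np.array(P)-np.array(c["eye"]))); return q[:2]/q[2]
E
cat > a.py <<'E'
from h import *
np.set_printoptions(precision=3,suppress=True)
ims=[]
o=bot.get_obs(); print(o)
for n in ["scene","top"]:
    c=bot.camera(n); ims.append(c["pixels"]); print(n,c["eye"],c["attitude"])
    for k in ["bracket","upright","slot_low","slot_high","home","bracket_grip","lamp","coin_slide","idler_wheel","cartridge","screwdriver"]:
        for d in bot.place_of(c,k): print(k,round(d["p"],2),w(c,d["xyz"]),px(c,w(c,d["xyz"])).astype(int))
cv2.imwrite("pics/s.png",ims[0]); cv2.imwrite("pics/t.png",ims[1])
E
python3 a.py
```

```text
{'clock': 0.0, 'joint_pos': array([-1.175,  0.241,  0.004,  1.335,  0.   ,  1.571]), 'joint_vel': array([ 0.   ,  0.002,  0.001,  0.   ,  0.   , -0.   ]), 'tau': array([  0.   , -37.232,  25.241,   0.017,   0.   ,   0.   ]), 'eef_pos': array([ 0.192, -0.461,  0.209]), 'tool_rot': array([ 0.98 ,  0.197, -0.   , -0.001]), 'ft_force': array([-0.589, -0.258,  0.504]), 'ft_torque': array([ 0.019,  0.068, -0.013]), 'grasp_force': 0.0, 'grip_width': 0.08547244258470021}
scene [ 1.184 -0.291  0.965] [ 0.808  0.471 -0.179 -0.305]
bracket 0.96 [ 0.767  0.412 -0.   ] [435 243]
bracket 0.91 [0.589 0.173 0.004] [321 231]
bracket 0.78 [ 0.567  0.336 -0.001] [365 204]
upright 0.73 [ 0.622 -0.241  0.   ] [179 311]
upright 0.66 [ 0.299 -0.091  0.004] [187 196]
slot_low 0.82 [ 0.301 -0.084  0.089] [185 175]
slot_low 0.56 [ 0.62  -0.236  0.085] [174 290]
slot_high 0.77 [ 0.624 -0.24   0.137] [169 280]
slot_high 0.56 [ 0.296 -0.087  0.134] [180 162]
home 0.8 [ 0.627 -0.237  0.047] [178 302]
home 0.74 [ 0.297 -0.087  0.05 ] [185 184]
bracket_grip 0.82 [0.537 0.295 0.042] [349 192]
bracket_grip 0.74 [0.73
[... 746 characters left out ...]
 0.71 [ 0.3   -0.085  0.085] [349 315]
slot_low 0.64 [ 0.623 -0.237  0.086] [414 172]
slot_high 0.91 [ 0.3   -0.083  0.134] [352 317]
slot_high 0.57 [ 0.627 -0.243  0.137] [424 166]
home 0.72 [ 0.622 -0.237  0.051] [410 175]
bracket_grip 0.97 [0.734 0.341 0.061] [167 126]
bracket_grip 0.72 [0.536 0.293 0.041] [186 210]
bracket_grip 0.48 [ 0.62  -0.236  0.087] [414 173]
bracket_grip 0.2 [ 0.621 -0.239  0.107] [418 171]
lamp 0.54 [ 0.674 -0.009  0.001] [313 158]
lamp 0.52 [ 0.621 -0.239  0.106] [418 171]
coin_slide 0.9 [0.768 0.118 0.007] [262 120]
idler_wheel 0.71 [ 0.565 -0.012  0.006] [314 201]
cartridge 0.57 [ 0.739 -0.026  0.001] [320 132]
screwdriver 0.94 [ 0.768 -0.172  0.001] [377 122]
```

View pics/s.png

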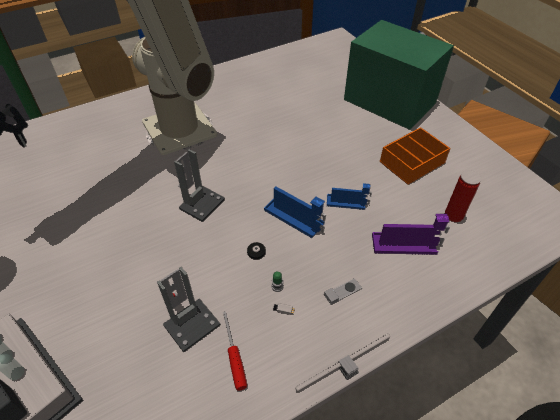

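View pics/t.png

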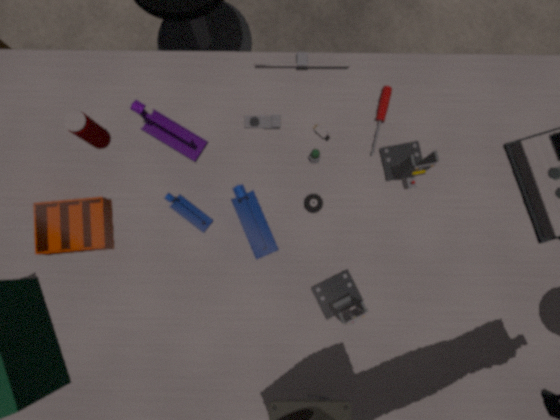

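The large blue bracket is at about (321,213) in the scene view and (255,220) in the top view. A small blue decoy and a purple one are beside it. The right-hand upright is at about (190,310) in the scene view and (405,165) in the top view. Next I'll get the yaws.

```bash
cat > b.py <<'E'
from h import *
np.set_printoptions(precision=4,suppress=True)
for n in ["scene","top"]:
    c=bot.camera(n); P,u,v=cloud(c)
    # bracket: points near, above bench ; tray z 3..20
    s=(np.hypot(P[:,0]-.55,P[:,1]-.1)<.16)
    hsv=cv2.cvtColor(c["pixels"],cv2.COLOR_BGR2HSV)[v,u]
    blue=(hsv[:,0]>100)&(hsv[:,0]<125)&(hsv[:,1]>120)
    d=[w(c,q["xyz"]) for q in bot.place_of(c,"bracket")]
    for k in bot.regions_of(c,"bracket"):
        Q,_,_=cloud(c,k["mask"]); Q=Q[(Q[:,2]>.004)]
        if len(Q)<30: continue
        m=Q.mean(0)
        if np.hypot(m[0]-.55,m[1]-.1)<.08:
            T=Q[Q[:,2]<.08]
            print(n,"rect",cv2.minAreaRect(T[:,:2].astype(np.float32)*1000), "rib",np.sum(Q[:,2]>.06))
            T=Q[(Q[:,2]>.07)&(Q[:,2]<.083)]; 
            if len(T)>10: print("ribtop",len(T),T.mean(0),cv2.fitLine(T[:,:2].astype(np.float32),cv2.DIST_HUBER,0,.01,.01).ravel(), np.ptp(T,axis=0))
            T=Q[Q[:,2]>.1]; print("spine top",len(T),np.median(T,axis=0))
    L=np.abs(P-[.64,-.21,0]).max(1)<.1
    Q=P[L]; f=Q[(Q[:,2]>.004)&(Q[:,2]<.016)]
    print("foot",len(f),cv2.minAreaRect(f[:,:2].astype(np.float32)*1000))
    t=P[(np.hypot(P[:,0]-.622,P[:,1]+.239)<.06)&(P[:,2]>.03)]
    print("upr",len(t),cv2.minAreaRect(t[:,:2].astype(np.float32)*1000),t[:,2].max())
E
python3 b.py
```

```text
scene rect ((518.7427978515625, 128.68783569335938), (180.9198455810547, 61.67860412597656), 31.57331085205078) rib 520
ribtop 267 [0.5219 0.1389 0.0768] [0.9197 0.3927 0.5031 0.13  ] [0.1489 0.0711 0.0129]
spine top 101 [0.5761 0.162  0.1124]
foot 1447 ((640.3173828125, -209.74435424804688), (198.0347442626953, 198.33291625976562), 89.58265686035156)
upr 1129 ((635.565185546875, -239.1448974609375), (61.79130554199219, 60.943023681640625), 37.49700927734375) 0.16912425831271727
top rect ((515.3760986328125, 135.17254638671875), (173.3275604248047, 65.26419067382812), 23.659950256347656) rib 392
ribtop 238 [0.5058 0.1329 0.0786] [0.9169 0.399  0.5058 0.1329] [0.1463 0.066  0.0093]
spine top 143 [0.5724 0.1617 0.113 ]
foot 1154 ((639.9901123046875, -210.72872924804688), (199.51480102539062, 198.42864990234375), 0.4326702356338501)
upr 737 ((627.9196166992188, -237.73785400390625), (60.826866149902344, 58.90327072143555), 11.796414375305176) 0.16896456462341958
```

```bash
cat > c.py <<'E'
from h import *
np.set_printoptions(precision=4,suppress=True)
c=bot.camera("wrist"); print(c["eye"],R.from_quat(c["attitude"]).as_matrix(),c["mtx"])
print(px(c,[.622,-.239,.15]),bot.get_obs()["eef_pos"])
for n in ["scene","top"]:
    c=bot.camera(n); P,u,v=cloud(c)
    t=(np.hypot(P[:,0]-.622,P[:,1]+.239)<.07)&(P[:,2]>.14)
    for z0 in (.145,.15,.155,.16,.165): print(z0,np.sum(t&(P[:,2]>z0)&(P[:,2]<z0+.005)))
    f=(np.hypot(P[:,0]-.64,P[:,1]+.21)<.09)&(P[:,2]>.003)&(P[:,2]<.02)
    print("footz",np.percentile(P[f,2],[10,50,90]))
    i=c["pixels"]; q=px(c,[.625,-.235,.1]).astype(int)
    cv2.imwrite(f"pics/z{n}.png",cv2.resize(i[q[1]-50:q[1]+50,q[0]-50:q[0]+50],None,fx=4,fy=4,interpolation=cv2.INTER_CUBIC))
cv2.imwrite("pics/zz.png",np.hstack([cv2.imread("pics/zscene.png"),cv2.imread("pics/ztop.png")]))
E
python3 c.py
```

```text
[ 0.2615 -0.4333  0.3731] [[ 0.3873 -0.8826 -0.2665]
 [-0.9219 -0.3706 -0.1125]
 [ 0.0005  0.2893 -0.9572]] [[370.028    0.     280.0873]
 [  0.     370.028  212.0993]
 [  0.       0.       1.    ]]
[  126.7095 -1546.8807] [ 0.1928 -0.4614  0.21  ]
0.145 41
0.15 59
0.155 43
0.16 47
0.165 29
footz [0.0046 0.0102 0.0136]
0.145 29
0.15 40
0.155 50
0.16 41
0.165 41
footz [0.0035 0.0094 0.0136]
```

View pics/zz.png

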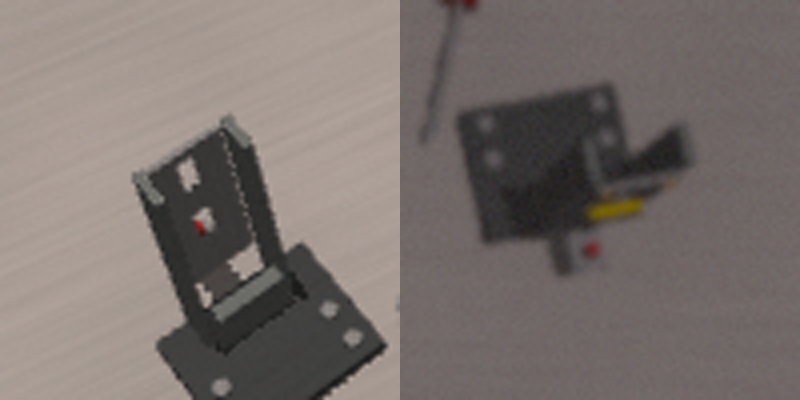

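The crops show the upright's face with the yellow roller (615,212) and red pin (592,250) on the robot's side, so the push-in direction is roughly +x world with about 12° yaw. I'll move the wrist camera in front of it.

Call:
carry_out:
  increments: [8.5,6,-1.2,-0.8,0,8.5,6,-1.2,-0.8,0,8.5,6,-1.2,-0.8,0,8.5,6,-1.2,-0.8,0.09,8.5,6,-1.2,-0.8,0.09]

```text
clock: 2.28
eef_pos: [0.4508, -0.2937, 0.2506]
tool_rot: [0.994, 0.106, 0.0, 0.0]
ft_force: [1.3, -0.6, 0.8]
grip_width: 0.0848
grasp_force: 0.0
```

Call:
carry_out:
  increments: [8.5,4.8,0,0,0,8.5,0,0,0,0,8.5,0,0,0,0,8.5,0,0,0,0,8.5,0,0,0,0]

```text
clock: 2.9
eef_pos: [0.4952, -0.2855, 0.2505]
tool_rot: [0.994, 0.107, 0.0, 0.0]
ft_force: [-0.5, -0.8, 1.6]
grip_width: 0.085
grasp_force: 0.0
```

```bash
cat > d.py <<'E'
from h import *
import sys
np.set_printoptions(precision=4,suppress=True)
c=bot.camera("wrist"); o=bot.get_obs(); print(o["eef_pos"],o["tool_rot"],o["ft_force"])
np.savez("w1.npz",**{k:c[k] for k in("pixels","range_z","mtx","eye","attitude")})
cv2.imwrite("pics/w1.png",c["pixels"])
for k in ["upright","slot_low","slot_high","roller","home"]:
    for d in bot.place_of(c,k): print(k,round(d["p"],2),w(c,d["xyz"]),px(c,w(c,d["xyz"])).astype(int))
P,u,v=cloud(c); t=(np.hypot(P[:,0]-.622,P[:,1]+.239)<.09)&(P[:,2]>.03)
print(np.histogram(P[t,2],bins=np.arange(.03,.18,.004)))
E
python3 d.py
```

```text
[ 0.4953 -0.2854  0.2505] [0.9943 0.1069 0.0002 0.0002] [-0.6807  0.5166  0.675 ]
upright 0.92 [ 0.3025 -0.0876 -0.0016] [ 91 284]
upright 0.61 [ 0.6243 -0.2375  0.0007] [260  36]
slot_low 0.88 [ 0.6241 -0.2356  0.0812] [252  20]
slot_low 0.79 [ 0.2992 -0.0828  0.0816] [ 46 325]
slot_high 0.82 [ 0.6224 -0.2399  0.1297] [253   9]
slot_high 0.16 [ 0.6254 -0.2368  0.0022] [259  35]
roller 0.93 [ 0.6261 -0.2375  0.1098] [253   9]
roller 0.78 [ 0.3003 -0.0873  0.1055] [ 36 339]
home 0.84 [ 0.2979 -0.0828  0.0487] [ 64 309]
home 0.56 [ 0.6224 -0.2384  0.0473] [258  30]
(array([ 23,  45, 582,  53,  56, 104,  68,  60,  48,  27,  22,  24,  23,
        27,  24,  32,  29,  37,  56, 474, 114, 143, 118,  77,  89,  82,
        59,  44,  60, 137,  97,   0,   0,   0,   0,   0,   0]), array([0.03 , 0.034, 0.038, 0.042, 0.046, 0.05 , 0.054, 0.058, 0.062,
       0.066, 0.07 , 0.074, 0.078, 0.082, 0.086, 0.09 , 0.094, 0.098,
       0.102, 0.106, 0.11 , 0.114, 0.118, 0.122, 0.126, 0.13 , 0.134,
       0.138, 0.142, 0.146, 0.15 , 0.154, 0.158, 0.162, 0.166, 0.17 ,
       0.174, 0.178]))
```

View pics/w1.png

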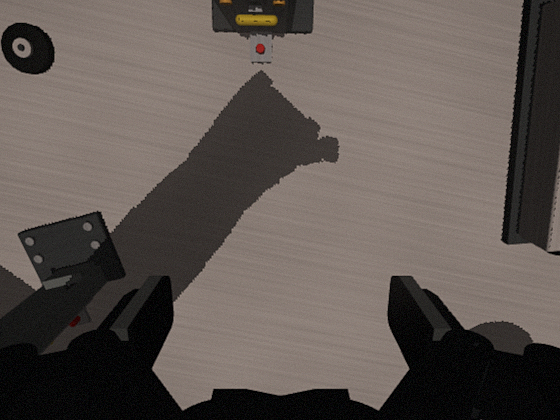

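The wrist view shows the roller (257,20), pin (260,48) and ledge at the top border, with the yaw close to the tool's. I'll move 7 cm forward to get the top edge in view.

Call:
carry_out:
  increments: [8.5,3,0,-0.5,0,8.5,4,0,-0.5,0,8.5,0,0,0,0,8.5,0,0,0,0,8.5,0,0,0,0]

```text
clock: 3.82
eef_pos: [0.5637, -0.27, 0.2602]
tool_rot: [0.994, 0.107, -0.0, -0.0]
ft_force: [-0.1, 0.4, -0.2]
grip_width: 0.0848
grasp_force: 0.0
```

```bash
sed -i 's/w1/w2/g; s/^P,u,v=.*$/P,u,v=cloud(c); t=(np.hypot(P[:,0]-.622,P[:,1]+.239)<.09)\&(P[:,2]>.03)/; s/.178/.18/' d.py
cat >> d.py <<'E'
f=(np.hypot(P[:,0]-.64,P[:,1]+.21)<.1)&(P[:,2]>.005)&(P[:,2]<.018)
hsv=cv2.cvtColor(c["pixels"],cv2.COLOR_BGR2HSV)[v,u]
f&=hsv[:,2]<90
print("foot",f.sum(),cv2.minAreaRect(P[f,:2].astype(np.float32)*1000),np.median(P[f,2]))
y=t&(hsv[:,0]>18)&(hsv[:,0]<35)&(hsv[:,1]>150)&(hsv[:,2]>90)
print("roller",y.sum(),P[y].min(0),P[y].max(0),cv2.minAreaRect(P[y,:2].astype(np.float32)*1000),np.percentile(P[y,2],[5,50,95]))
a=t&(P[:,2]>.145); print("top",cv2.minAreaRect(P[a,:2].astype(np.float32)*1000))
E
python3 d.py
```

```text
[ 0.5637 -0.2701  0.2603] [ 0.9942  0.1072 -0.0001  0.    ] [-0.3924  0.5155  0.4689]
upright 0.92 [ 0.6223 -0.2356  0.0012] [260 109]
upright 0.65 [ 0.3019 -0.0908 -0.0005] [104 330]
slot_high 0.88 [ 0.6221 -0.2416  0.1318] [259 115]
roller 0.91 [ 0.6232 -0.2402  0.1128] [258 112]
home 0.68 [ 0.6255 -0.2414  0.0463] [264 108]
(array([ 14,  50, 745,   5,  32,  36,  51,  10,  26,  15,  26,  17,  24,
        13,  31,  11,  27,  19,  32, 243,  32,  33,  30,  25,  35,  40,
        39,  29,  40,  49, 143, 385,  38, 681,   4,   0,   0]), array([0.03 , 0.034, 0.038, 0.042, 0.046, 0.05 , 0.054, 0.058, 0.062,
       0.066, 0.07 , 0.074, 0.078, 0.082, 0.086, 0.09 , 0.094, 0.098,
       0.102, 0.106, 0.11 , 0.114, 0.118, 0.122, 0.126, 0.13 , 0.134,
       0.138, 0.142, 0.146, 0.15 , 0.154, 0.158, 0.162, 0.166, 0.17 ,
       0.174, 0.178]))
foot 6380 ((674.2890014648438, -218.45889282226562), (97.78650665283203, 122.2721939086914), 11.144660949707031) 0.009334866217354965Traceback (most recent call last):
  File "d.py", line 16, in <module>
    print("roller",y.sum(),P[y].min(0),P[y].max(0),cv2.minAreaRect(P[y,:2].astype(np.float32)*1000),np.percentile(P[y,2],[5,50,95]))
                           ~~~~~~~~^^^
    return umr_minimum(a, axis, None, out, keepdims, initial, where)
ValueError: zero-size array to reduction operation minimum which has no identity
```

View pics/w2.png

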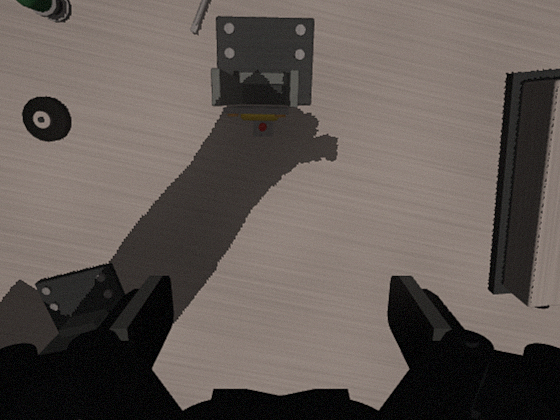

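The wrist view shows the upright square in the image, with its rails at (215,85) and (295,85), strip edge at (258,105) and roller at (258,117).

```bash
cat > e.py <<'E'
from h import *
np.set_printoptions(precision=4,suppress=True)
c=dict(np.load("w2.npz")); P,u,v=cloud(c)
t=(np.hypot(P[:,0]-.622,P[:,1]+.239)<.09)
print(np.histogram(P[t,2],bins=np.arange(.148,.17,.001)))
hsv=cv2.cvtColor(c["pixels"],cv2.COLOR_BGR2HSV)[v,u]
def rep(n,m):
    Q=P[m]; r=cv2.minAreaRect(Q[:,:2].astype(np.float32)*1000); print(n,m.sum(),np.median(Q,axis=0),r)
rep("rails",t&(P[:,2]>.161)&(P[:,2]<.168))
s=t&(P[:,2]>.151)&(P[:,2]<.1605)&(u>218)&(u<298); rep("strip",s)
print(cv2.fitLine(P[s,:2].astype(np.float32),cv2.DIST_HUBER,0,.01,.01).ravel(), np.percentile(v[s],[2,50,98]),np.percentile(u[s],[2,98]))
rep("foot",t&(P[:,2]>.006)&(P[:,2]<.0135)&(hsv[:,2]<100)&(v<110)&(u>205)&(u<325)&(np.hypot(P[:,0]-.66,P[:,1]+.22)<.09))
rep("roller",t&(P[:,2]>.1)&(P[:,2]<.116)&(v>110)&(v<124))
rep("ledge",t&(P[:,2]>.03)&(P[:,2]<.044)&(v>110))
E
python3 e.py
```

```text
(array([ 10,  15,  32,  30,  22,  59, 205, 144,  24,  12,   5,   8,  13,
        12,  35, 253, 313,  80,   4,   0,   0,   0]), array([0.148, 0.149, 0.15 , 0.151, 0.152, 0.153, 0.154, 0.155, 0.156,
       0.157, 0.158, 0.159, 0.16 , 0.161, 0.162, 0.163, 0.164, 0.165,
       0.166, 0.167, 0.168, 0.169, 0.17 ]))
rails 697 [ 0.6406 -0.2157  0.1641] ((640.4369506835938, -236.82235717773438), (24.032567977905273, 58.038917541503906), 11.071294784545898)
strip 519 [ 0.6264 -0.2355  0.1547] ((636.8770141601562, -237.3228759765625), (30.52968978881836, 46.40278625488281), 11.24034309387207)
[ 0.1544 -0.988   0.6271 -0.2465] [ 75. 111. 116.] [221. 289.]
foot 5747 [ 0.6766 -0.2324  0.0093] ((669.4530029296875, -231.19482421875), (83.1467514038086, 100.11408996582031), 11.426283836364746)
roller 225 [ 0.6196 -0.2395  0.1087] ((619.841552734375, -241.00863647460938), (4.997531414031982, 30.688261032104492), 12.352630615234375)
ledge 248 [ 0.6054 -0.2453  0.0397] ((606.0292358398438, -244.28553771972656), (15.047322273254395, 19.36838722229004), 12.000519752502441)
```

Call:
carry_out:
  increments: [8.5,0.56,-5.83,0,0,8.5,0.56,-5.83,0,0,8.5,0.56,-5.83,0,0,8.5,0.56,-5.83,0,0,8.5,0.56,-5.83,0,0]

```text
clock: 4.75
eef_pos: [0.529, 0.0226, 0.2603]
tool_rot: [0.994, 0.107, 0.0, -0.0]
ft_force: [0.9, 0.6, 0.3]
grip_width: 0.085
grasp_force: 0.0
```

Call:
carry_out:
  increments: [8.5,0.56,-5.83,0,0,8.5,0.56,-5.83,1,0,8.5,0,0,1,-0.097,8.5,0,0,2,-0.097,8.5,0,0,0,0]

```text
clock: 5.38
eef_pos: [0.5168, 0.1261, 0.2187]
tool_rot: [0.977, 0.212, -0.002, -0.005]
ft_force: [0.3, -0.8, 0.4]
grip_width: 0.0848
grasp_force: 0.0
```

```bash
cat > f.py <<'E'
from h import *
np.set_printoptions(precision=4,suppress=True)
c=bot.camera("wrist"); o=bot.get_obs(); p=o["eef_pos"]; q=o["tool_rot"]; print(p,q,o["ft_force"])
for k in ["bracket","bracket_grip","bracket_pad"]:
    for d in bot.place_of(c,k): print(k,round(d["p"],2),w(c,d["xyz"]))
P,u,v=cloud(c); hsv=cv2.cvtColor(c["pixels"],cv2.COLOR_BGR2HSV)[v,u]
b=(hsv[:,0]>100)&(hsv[:,0]<125)&(hsv[:,1]>100)&(np.hypot(P[:,0]-.52,P[:,1]-.14)<.13)
T=R.from_quat(q).as_matrix()
def rep(n,m):
    Q=P[m]; 
    if len(Q)<5: print(n,len(Q)); return
    x,y=(Q-p)[:,:],0; t=(Q-p)@T; print(n,m.sum(),np.median(Q,axis=0),cv2.minAreaRect(Q[:,:2].astype(np.float32)*1000),"tool rect",cv2.minAreaRect(t[:,:2].astype(np.float32)*1000))
rep("rib",b&(P[:,2]>.07)&(P[:,2]<.085)); rep("spine",b&(P[:,2]>.105)); rep("tray",b&(P[:,2]>.003)&(P[:,2]<.02))
cv2.imwrite("pics/w3.png",c["pixels"])
E
python3 f.py
```

```text
[0.5176 0.1261 0.2198] [ 0.9774  0.2114 -0.0008 -0.0047] [ 0.2048  0.1911 -0.0145]
bracket 0.79 [ 0.5687  0.338  -0.0029]
bracket 0.73 [0.5863 0.1677 0.0047]
bracket_grip 0.94 [0.5162 0.1369 0.0601]
bracket_grip 0.61 [0.5406 0.2903 0.0447]
bracket_pad 0.78 [0.5648 0.3257 0.0734]
bracket_pad 0.59 [0.5761 0.1612 0.1125]
rib 1540 [0.5101 0.1334 0.0773] ((519.5327758789062, 137.41448974609375), (150.603515625, 9.71893310546875), 23.878206253051758) tool rect ((6.404258728027344, -8.131210327148438), (150.60360717773438, 9.752399444580078), 0.5336087346076965)
spine 4681 [0.5388 0.1541 0.305 ] ((526.743896484375, 133.01234436035156), (120.89051818847656, 105.360107421875), 70.82276153564453) tool rect ((11.211544036865234, -3.1065216064453125), (106.47547912597656, 119.41641235351562), 44.290252685546875)
tray 4441 [0.5036 0.1313 0.0039] ((492.502197265625, 180.26504516601562), (165.9621124267578, 157.84530639648438), 23.6016788482666) tool rect ((-0.537994384765625, -57.69579315185547), (165.95265197753906, 157.78695678710938), 0.8090771436691284)
```

Call:
carry_out:
  increments: [8.5,0.14,-0.82,1,0.009,8.5,0,0,5.5,0,8.5,0,0,5.5,0,8.5,0,0,3.5,0,8.5,0,0,2,0]

```text
clock: 6.2
eef_pos: [0.5137, 0.1358, 0.0424]
tool_rot: [0.978, 0.207, -0.002, -0.005]
ft_force: [-0.4, -0.2, -0.1]
grip_width: 0.0853
grasp_force: 0.0
```

Call:
carry_out:
  increments: [6,0,0,0,0,4,0,0,0,0,2,0,0,0,0,0,0,0,0,0,0,0,0,0,0]

```text
clock: 6.82
eef_pos: [0.5162, 0.1365, 0.0461]
tool_rot: [0.978, 0.208, 0.001, -0.005]
ft_force: [-1.3, 1.3, 4.4]
grip_width: 0.0081
grasp_force: 62.6
```

Call:
carry_out:
  increments: [0,0,0,0,0,0,0,0,0,0,0,0,0,0,0,0,0,0,0,0,0,0,0,0,0]

```text
clock: 7.45
eef_pos: [0.5162, 0.1366, 0.0461]
tool_rot: [0.978, 0.208, 0.001, -0.005]
ft_force: [-1.6, 2.4, 5.6]
grip_width: 0.0079
grasp_force: 62.8
```

Call:
carry_out:
  increments: [0,0,0,-1,0,0,0,0,-3,0,0,0,0,-4,0,0,0,0,-4,0,0,0,0,0,0]

```text
clock: 8.07
eef_pos: [0.5182, 0.135, 0.1686]
tool_rot: [0.978, 0.208, 0.003, -0.005]
ft_force: [1.0, -0.2, -2.5]
grip_width: 0.0081
grasp_force: 61.8
```

```bash
cat > g.py <<'E'
from h import *
np.set_printoptions(precision=4,suppress=True)
for n in ["wrist","top"]:
    c=bot.camera(n); o=bot.get_obs(); p=o["eef_pos"]; q=o["tool_rot"]
    if n=="wrist": print(p,q,o["ft_force"],o["ft_torque"],o["grip_width"]); cv2.imwrite("pics/w4.png",c["pixels"])
    T=R.from_quat(q).as_matrix()
    P,u,v=cloud(c); hsv=cv2.cvtColor(c["pixels"],cv2.COLOR_BGR2HSV)[v,u]; t=(P-p)@T
    b=(hsv[:,0]>100)&(hsv[:,0]<125)&(hsv[:,1]>100)&(np.abs(t[:,0])<.12)&(np.abs(t[:,1])<.05)
    for k in ["bracket_pad","bracket"]:
        for d in bot.place_of(c,k)[:2]: print(n,k,round(d["p"],2),(w(c,d["xyz"])-p)@T)
    for nm,lo,hi,x0 in [("spine",-.075,-.055,.04),("rib",-.04,-.022,-.1),("tray",.03,.06,-.12)]:
        m=b&(t[:,2]>lo)&(t[:,2]<hi)&(t[:,0]>x0)
        if m.sum()<10: print(nm,m.sum()); continue
        Q=t[m]*1000; print(n,nm,m.sum(),np.median(Q,axis=0),cv2.minAreaRect(Q[:,:2].astype(np.float32)))
        A=np.c_[Q[:,:2],np.ones(len(Q))]; print("  plane",np.linalg.lstsq(A,Q[:,2],rcond=None)[0])
E
python3 g.py
```

```text
[0.5167 0.1346 0.1662] [ 0.9782  0.2076  0.0012 -0.0046] [-0.0133 -0.468  -2.8876] [-0.0164  0.0408  0.0213] 0.00829501217860101
wrist bracket_pad 0.7 [ 0.1209 -0.1538  0.0946]
wrist bracket_pad 0.61 [ 0.0667  0.0049 -0.0686]
wrist bracket 0.8 [ 0.1286 -0.1566  0.171 ]
wrist bracket 0.79 [ 0.0818 -0.0021  0.0451]
wrist spine 10544 [ 65.6132   1.4649 -67.8386] ((64.93299865722656, 1.5843877792358398), (29.06859016418457, 26.31920051574707), 0.03244061768054962)
  plane [ -0.0005   0.0063 -67.824 ]
wrist rib 4642 [  5.382    1.1921 -33.906 ] ((-1.8567352294921875, -1.2133865356445312), (88.88678741455078, 34.27888870239258), 13.63918685913086)
  plane [  0.       0.005  -33.9478]
wrist tray 6604 [ 4.7674 -8.6679 39.7437] ((-5.8195648193359375, 0.7222843170166016), (159.97579956054688, 59.576148986816406), 0.019513476639986038)
  plane [-0.0416  0.0092 38.3185]
top bracket_pad 0.9 [ 0.1206 -0.1559  0.0864]
top bracket_pad 0.82 [ 0.3334 -0.1356  0.0518]
top bracket 0.78 [ 0.3455 -0.1477  0.1618]
top bracket 0.71 [ 0.128  -0.1595  0.1623]
spine 0
rib 0
tray 0
```

View pics/w4.png

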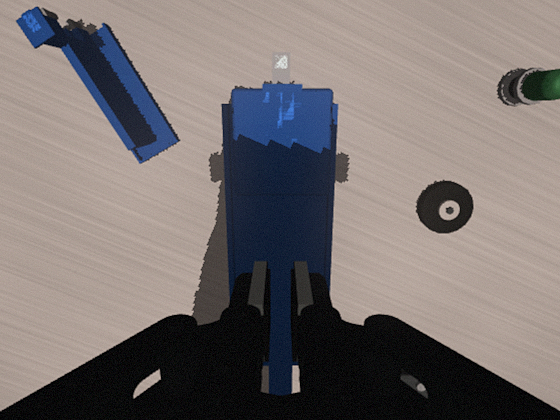

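The bracket is held square, with its pad at (280,105) in the image. It sits at tool x of about 79 mm to its back plane and tool y of about +1.5 mm. Moving it in front of the upright.

Call:
carry_out:
  increments: [0,0,0,0,0.111,0,0,0,0,0.11,0,-1.15,4.84,0,0,0,-1.15,4.84,0,0,0,-1.15,4.84,0,0]

```text
clock: 9.0
eef_pos: [0.5157, -0.029, 0.1609]
tool_rot: [0.994, 0.109, -0.002, -0.01]
ft_force: [1.7, 0.5, -1.6]
grip_width: 0.008
grasp_force: 61.7
```

Call:
carry_out:
  increments: [0,-1.15,4.84,1,0,0,-1.15,4.84,1,0,0,-1.15,4.84,1,0,0,-1.15,4.84,1,0,0,-1.15,4.84,1,0]

```text
clock: 9.62
eef_pos: [0.5117, -0.2766, 0.1055]
tool_rot: [0.994, 0.109, -0.002, -0.011]
ft_force: [1.0, 0.4, -2.2]
grip_width: 0.0078
grasp_force: 61.7
```

Call:
carry_out:
  increments: [0,0,0,0,0,0,0,0,0,0,0,0,0,0,0,0,0,0,0,0,0,0,0,0,0]

```text
clock: 10.25
eef_pos: [0.5129, -0.2746, 0.1075]
tool_rot: [0.994, 0.11, -0.001, -0.01]
ft_force: [-0.7, -0.3, -2.1]
grip_width: 0.0077
grasp_force: 61.7
```

```bash
cat > k.py <<'E'
from h import *
np.set_printoptions(precision=4,suppress=True)
c=bot.camera("wrist"); o=bot.get_obs(); p=o["eef_pos"]; q=o["tool_rot"]
print(p,q,"yaw",np.degrees(2*np.arctan2(q[1],q[0])),o["ft_force"],o["ft_torque"]); cv2.imwrite("pics/w5.png",c["pixels"])
np.savez("w5.npz",**{k:c[k] for k in("pixels","range_z","mtx","eye","attitude")},p=p,q=q)
T=R.from_quat(q).as_matrix(); P,u,v=cloud(c); t=(P-p)@T*1000
hsv=cv2.cvtColor(c["pixels"],cv2.COLOR_BGR2HSV)[v,u]
blue=(hsv[:,0]>100)&(hsv[:,0]<125)&(hsv[:,1]>100)
print(np.histogram(P[(t[:,0]>85)&(abs(t[:,1])<50)&~blue,2],bins=np.arange(.146,.17,.001))[0])
def rep(n,m):
    Q=t[m]; 
    if len(Q)<10: return print(n,len(Q))
    print(n,len(Q),np.median(Q,axis=0),"z",np.median(P[m,2]),cv2.minAreaRect(Q[:,:2].astype(np.float32)))
rep("pad",blue&(t[:,2]<-60)&(t[:,2]>-75)&(t[:,0]>40))
w0=(t[:,0]>85)&(t[:,0]<165)&(abs(t[:,1])<45)&~blue
rep("strip",w0&(P[:,2]>.1535)&(P[:,2]<.158)); rep("rail",w0&(P[:,2]>.1615)&(P[:,2]<.168))
rep("roller",w0&(P[:,2]>.104)&(P[:,2]<.114))
for k in ["scene"]:
    c=bot.camera(k); print([(w(c,d["xyz"]),d["p"]) for d in bot.place_of(c,"bracket")])
E
python3 k.py
```

```text
[ 0.5129 -0.2748  0.1075] [ 0.9939  0.1095 -0.0012 -0.0101] yaw 12.57578792446338 [ 0.7784  0.1609 -2.9491] [-0.0362  0.0558 -0.0557]
[0 0 0 0 0 0 0 0 0 0 0 0 0 0 0 0 0 0 0 0 0 0 0 0]
pad 10352 [ 64.1325   1.1877 -65.2188] z 0.17269528012142446 ((63.82343673706055, 0.9508810043334961), (29.07614517211914, 26.215782165527344), 0.019998056814074516)
strip 0
rail 0
roller 840 [110.3125  -9.2923  -0.2284] z 0.10790144189215917 ((110.45391845703125, -9.819562911987305), (31.48359489440918, 4.086143970489502), 89.76791381835938)
[(array([ 0.5888, -0.2545,  0.0646]), 0.79), (array([0.7711, 0.4087, 0.0008]), 0.7), (array([ 0.5678,  0.3358, -0.0001]), 0.64)]
```

View pics/w5.png

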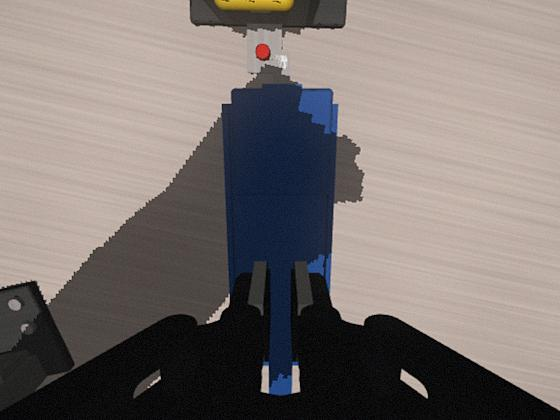

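The roller (255,5) and red pin (262,50) are now ahead of the pad, and the bracket sits about 11–12 mm too far to the right. I'll correct sideways, raise it and close to a 20 mm gap.

Call:
carry_out:
  increments: [0,0,0,-0.3,0.012,0,0,-0.6,-0.3,0,0,0.8,-0.6,0,0,0,1.0,0,0,0,0,0,0,0,0]

```text
clock: 11.02
eef_pos: [0.5289, -0.2597, 0.1133]
tool_rot: [0.995, 0.104, -0.001, -0.01]
ft_force: [-0.5, -0.8, -2.3]
grip_width: 0.0082
grasp_force: 61.7
```

```bash
sleep 0
python3 - <<'E'
from h import *
for _ in range(4): bot.camera("wrist")
E
python3 k.py
```

```text
[ 0.5275 -0.2601  0.1132] [ 0.9946  0.1029 -0.0017 -0.0103] yaw 11.813412575880896 [ 0.7067  0.6393 -1.6685] [ 0.0223  0.0356 -0.0267]
[  86  126  138  178  224  245  174  446 1316  721   67    0    0    0
    0    0    0    0    0    0    0    0    0    0]
pad 10386 [ 64.2231   1.3311 -65.156 ] z 0.17821681234868775 ((63.85005569458008, 1.144784927368164), (29.084850311279297, 26.061662673950195), 0.24651440978050232)
strip 2417 [100.3953  -0.9597 -41.6479] z 0.15469958379189347 ((100.42578887939453, -1.1128425598144531), (4.629610061645508, 46.181522369384766), 0.38381269574165344)
rail 0
roller 1528 [96.0351 -0.0898  4.3398] z 0.10873467444632276 ((98.15179443359375, 3.922351837158203), (50.50393295288086, 18.09359359741211), 71.77603912353516)
[(array([0.7706, 0.4096, 0.0021]), 0.9), (array([ 0.6042, -0.24  ,  0.0709]), 0.83), (array([ 0.5692,  0.3352, -0.0038]), 0.55)]
```

View pics/w5.png

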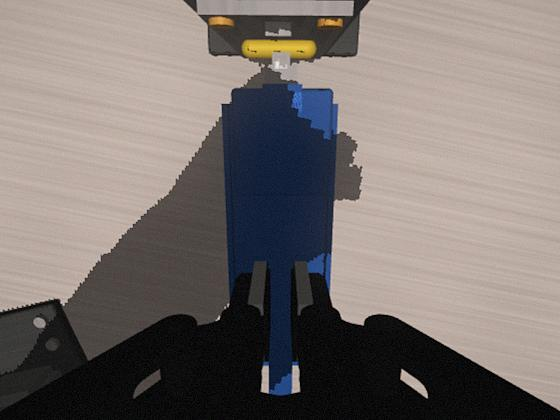

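The roller centre (279,48), strip edge (275,8) and pad (282,97) line up to about 1 mm, and pad minus strip top is 23.5 mm, as wanted. Shifting 1 mm left and inserting gently.

Call:
carry_out:
  increments: [0,0.2,-0.1,0,0,0,0.3,0,0,0,0,0.3,0,0,0,0,0.3,0,0,0,0,0,0,0,0]

```text
clock: 12.0
eef_pos: [0.5386, -0.2567, 0.1133]
tool_rot: [0.995, 0.103, -0.001, -0.01]
ft_force: [-0.1, -0.7, -2.8]
grip_width: 0.0084
grasp_force: 61.7
```

Call:
carry_out:
  increments: [0,0.1,0,0,0,0,0.15,0,0,0,0,0.15,0,0,0,0,0,0,0,0,0,0,0,0,0]

```text
clock: 12.62
eef_pos: [0.5422, -0.256, 0.1134]
tool_rot: [0.995, 0.103, -0.001, -0.01]
ft_force: [-0.0, 1.0, -1.6]
grip_width: 0.0078
grasp_force: 61.7
```

Call:
carry_out:
  increments: [0,0.1,0,0,0,0,0.1,0,0,0,0,0.1,0,0,0,0,0.05,0,0,0,0,0,0,0,0]

```text
clock: 13.25
eef_pos: [0.5457, -0.2553, 0.1134]
tool_rot: [0.995, 0.103, -0.001, -0.01]
ft_force: [-0.6, -0.6, -1.6]
grip_width: 0.0083
grasp_force: 61.7
```

```bash
python3 k.py
```

```text
[ 0.5457 -0.2553  0.1134] [ 0.9946  0.1031 -0.0015 -0.0102] yaw 11.831410550889581 [-0.0337  1.0026 -2.5407] [-0.0056  0.0009  0.0012]
[  77   76   77   83   75   91   66   93   84   86   80   96   85   86
  101   82  225  975 1268  278    7    0    0    0]
pad 10632 [ 64.4566   1.1145 -65.1863] z 0.17849054394361885 ((63.76504135131836, 1.1293392181396484), (29.22991180419922, 26.301179885864258), 0.288730263710022)
strip 384 [ 93.4987 -22.6655 -42.4219] z 0.1558426385392528 ((93.86384582519531, -2.2873191833496094), (51.592193603515625, 17.619956970214844), 89.8908462524414)
rail 2795 [ 92.9651  22.7753 -50.7974] z 0.16410601266321542 ((92.89144897460938, 0.04163169860839844), (15.74820327758789, 58.363216400146484), 0.034367047250270844)
roller 363 [ 98.0592 -21.5885   4.3165] z 0.10903269061825838 ((97.72648620605469, 1.1273326873779297), (21.100797653198242, 46.778831481933594), 0.9398077726364136)
[(array([ 0.6249, -0.2332,  0.071 ]), 0.71), (array([ 0.7675,  0.4086, -0.0005]), 0.7), (array([ 0.5672,  0.3358, -0.0019]), 0.55)]
```

Call:
carry_out:
  increments: [0,0.05,0,0,0,0,0.05,0,0,0,0,0,0,0,0,0,0,0,0,0,0,0,0,0,0]

```text
clock: 14.02
eef_pos: [0.5466, -0.2551, 0.1134]
tool_rot: [0.995, 0.103, -0.001, -0.01]
ft_force: [-0.3, -0.9, -2.6]
grip_width: 0.0081
grasp_force: 61.7
```

Call:
carry_out:
  increments: [0,0.05,0,0,0,0,0.05,0,0,0,0,0,0,0,0,0,0,0,0,0,0,0,0,0,0]

```text
clock: 14.65
eef_pos: [0.5473, -0.2549, 0.1133]
tool_rot: [0.995, 0.103, -0.002, -0.01]
ft_force: [-1.6, -0.8, -2.4]
grip_width: 0.008
grasp_force: 61.7
```

Call:
carry_out:
  increments: [0,0.02,0,0.1,0,0,0,0,0.1,0,0,0,0,0.1,0,0,0,0,0.1,0,0,0,0,0,0]

```text
clock: 15.28
eef_pos: [0.5474, -0.2549, 0.1093]
tool_rot: [0.995, 0.103, -0.002, -0.01]
ft_force: [-5.3, -1.5, -1.0]
grip_width: 0.0079
grasp_force: 62.0
```

Call:
carry_out:
  increments: [0,-0.03,0,0.05,0,0,0,0,0.05,0,0,0,0,0.05,0,0,0,0,0.05,0,0,0,0,0,0]

```text
clock: 15.9
eef_pos: [0.5474, -0.2548, 0.1073]
tool_rot: [0.995, 0.103, -0.002, -0.01]
ft_force: [-5.5, -1.9, 0.1]
grip_width: 0.0081
grasp_force: 62.0
```

Call:
carry_out:
  increments: [0,0,0,0.05,0,0,0,0,0.05,0,0,0,0,0,0,0,0,0,0,0,0,0,0,0,0]

```text
clock: 16.52
eef_pos: [0.5474, -0.2548, 0.1064]
tool_rot: [0.995, 0.103, -0.002, -0.01]
ft_force: [-4.2, -1.3, 1.2]
grip_width: 0.0078
grasp_force: 62.0
```

Call:
carry_out:
  increments: [1.5,0,0,0,0,2.5,0,0,0,0,4,0,0,0,0,5,0,0,0,0,5,0,0,0,0]

```text
clock: 17.15
eef_pos: [0.5477, -0.2547, 0.1064]
tool_rot: [0.995, 0.103, -0.001, -0.01]
ft_force: [-0.5, -0.0, 0.5]
grip_width: 0.0499
grasp_force: 0.0
```

```bash
python3 k.py
```

```text
[ 0.5476 -0.2547  0.1064] [ 0.9946  0.1031 -0.0013 -0.0102] yaw 11.830910709202167 [ 0.0405  0.255  -0.5225] [-0.0573 -0.0318  0.0104]
[  81   81   84   89   81   80   94   76   93   87   94   86   91  106
   90  111  185 1040 1258  313    8    0    0    0]
pad 9980 [ 60.6393   0.8897 -64.1341] z 0.17050954881130387 ((59.901824951171875, 0.890777587890625), (26.20085334777832, 29.1762752532959), 89.9536361694336)
strip 395 [ 92.5516 -22.5914 -49.2761] z 0.15582798412968174 ((93.03697967529297, 0.08826637268066406), (46.821250915527344, 16.040477752685547), 89.98612976074219)
rail 2863 [ 92.1886  22.7185 -57.7214] z 0.16409848600959862 ((92.11932373046875, 0.021902084350585938), (58.72893524169922, 14.194526672363281), 89.97553253173828)
roller 408 [ 95.5956 -21.6067  -2.8658] z 0.1093352300079011 ((95.45868682861328, 1.1916255950927734), (21.400312423706055, 46.49062728881836), 0.7598493099212646)
[(array([ 0.5684,  0.334 , -0.    ]), 0.71), (array([ 0.7689,  0.4101, -0.002 ]), 0.67), (array([ 0.6234, -0.2319,  0.063 ]), 0.63), (array([ 0.7659, -0.1737,  0.0027]), 0.41)]
```

View pics/w5.png

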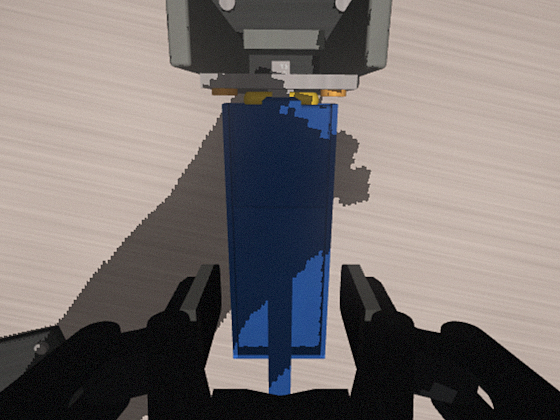

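The bracket hangs released on the roller, with its pad at about tool (60, 0.9) mm. Rising, closing the fingers and moving over the pad.

Call:
carry_out:
  increments: [5,0,0,-3,0,5,0,0,-4,0,4,0,0,-3,0,2,1,0,0,0,0,1.5,0,0,0]

```text
clock: 17.92
eef_pos: [0.5727, -0.2516, 0.2059]
tool_rot: [0.995, 0.103, -0.002, -0.01]
ft_force: [-1.2, 0.1, -0.7]
grip_width: 0.0041
grasp_force: 0.0
```

Call:
carry_out:
  increments: [0,1.5,0.1,0,0,0,2.1,0,0,0,0,0,0,0,0,0,0,0,0.5,0,0,0,0,0.5,0]

```text
clock: 18.55
eef_pos: [0.6071, -0.2451, 0.1956]
tool_rot: [0.995, 0.103, -0.002, -0.01]
ft_force: [-0.3, -0.1, 0.7]
grip_width: 0.0
grasp_force: 0.0
```

```bash
cat > m.py <<'E'
from h import *
np.set_printoptions(precision=4,suppress=True)
o=bot.get_obs(); p=o["eef_pos"]; q=o["tool_rot"]; T=R.from_quat(q).as_matrix()
print(p,q,o["ft_force"],o["grip_width"])
for n in ["wrist","scene"]:
    c=bot.camera(n); cv2.imwrite("pics/m_%s.png"%n,c["pixels"])
    for k in ["bracket_pad","bracket"]:
        for d in bot.place_of(c,k):
            W=w(c,d["xyz"])
            if abs(W[1]+.24)<.06: print(n,k,round(d["p"],2),W,(W-p)@T*1000)
E
python3 m.py
```

```text
[ 0.6071 -0.2451  0.1956] [ 0.9946  0.1028 -0.002  -0.0105] [-0.2916 -0.0974  0.6627] 3.2282960896769454e-05
wrist bracket_pad 0.57 [ 0.6069 -0.2473  0.172 ] [-0.5231  2.6055 23.5428]
wrist bracket 0.95 [ 0.6262 -0.2375  0.0621] [ 20.5862  -0.7674 133.4491]
wrist bracket 0.37 [ 0.6229 -0.2379  0.0491] [ 17.285   -0.7529 146.4499]
scene bracket_pad 0.97 [ 0.6037 -0.2422  0.1701] [-2.6048 -2.9719 25.5324]
scene bracket 0.58 [ 0.6254 -0.2334  0.0636] [ 20.5932  -4.9653 132.0292]
```

View pics/m_wrist.png

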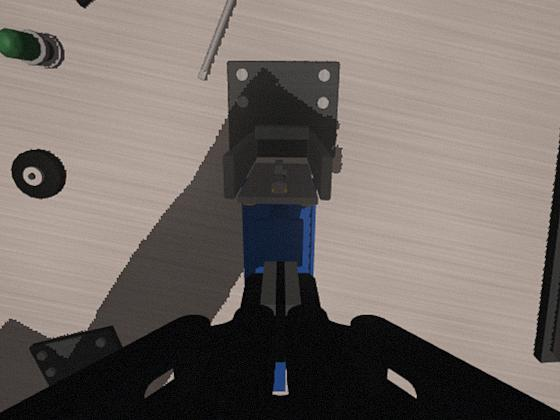

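The fingers are centred over the pad (280,270). Descending to contact.

Call:
carry_out:
  increments: [0,0,0,0.8,0,0,0,0,0.8,0,0,0,0,0.4,0,0,0,0,0.2,0,0,0,0,0.1,0]

```text
clock: 19.48
eef_pos: [0.6078, -0.2446, 0.1732]
tool_rot: [0.995, 0.103, -0.001, -0.01]
ft_force: [0.0, -0.2, 0.7]
grip_width: -0.0
grasp_force: 0.0
```

Call:
carry_out:
  increments: [0,0,0,0.1,0,0,0,0,0.05,0,0,0,0,0.05,0,0,0,0,0.05,0,0,0,0,0,0]

```text
clock: 20.1
eef_pos: [0.6077, -0.2445, 0.1708]
tool_rot: [0.995, 0.103, -0.001, -0.01]
ft_force: [-0.1, -0.4, 0.3]
grip_width: -0.0002
grasp_force: 0.0
```

Call:
carry_out:
  increments: [0,0,0,0.05,0,0,0,0,0.05,0,0,0,0,0.05,0,0,0,0,0,0,0,0,0,0,0]

```text
clock: 20.72
eef_pos: [0.6077, -0.2445, 0.1693]
tool_rot: [0.995, 0.103, -0.001, -0.01]
ft_force: [0.6, 0.1, -0.6]
grip_width: -0.0001
grasp_force: 0.0
```

Call:
carry_out:
  increments: [0,0,0,0.05,0,0,0,0,0.05,0,0,0,0,0.05,0,0,0,0,0.05,0,0,0,0,0,0]

```text
clock: 21.35
eef_pos: [0.6077, -0.2444, 0.1672]
tool_rot: [0.995, 0.103, -0.002, -0.01]
ft_force: [-0.6, -0.4, -0.7]
grip_width: -0.0001
grasp_force: 0.0
```

```bash
python3 m.py
python3 - <<'E'
import cv2
a=cv2.imread("pics/m_wrist.png")[130:330,190:380]; b=cv2.imread("pics/m_scene.png")[250:350,130:230]
cv2.imwrite("pics/mm.png",__import__("numpy").hstack([cv2.resize(a,(400,420)),cv2.resize(b,(400,420),interpolation=cv2.INTER_CUBIC)]))
E
```

```text
[ 0.6077 -0.2444  0.1672] [ 0.9946  0.103  -0.0015 -0.0102] [-0.5766 -0.4235 -0.6675] -0.00010358544116721899
wrist bracket_pad 0.95 [ 0.6091 -0.2494  0.1715] [ 0.3617  5.0986 -4.3595]
wrist bracket 0.98 [ 0.6258 -0.237   0.0601] [ 19.295   -1.3763 107.1918]
wrist bracket 0.41 [ 0.6292 -0.233   0.0615] [ 23.4581  -4.585  105.8417]
scene bracket_pad 0.84 [ 0.6025 -0.2437  0.1717] [-4.9102 -1.8123 -4.4282]
scene bracket 0.87 [ 0.6252 -0.2313  0.063 ] [ 19.8786  -7.1092 104.4155]
```

View pics/mm.png

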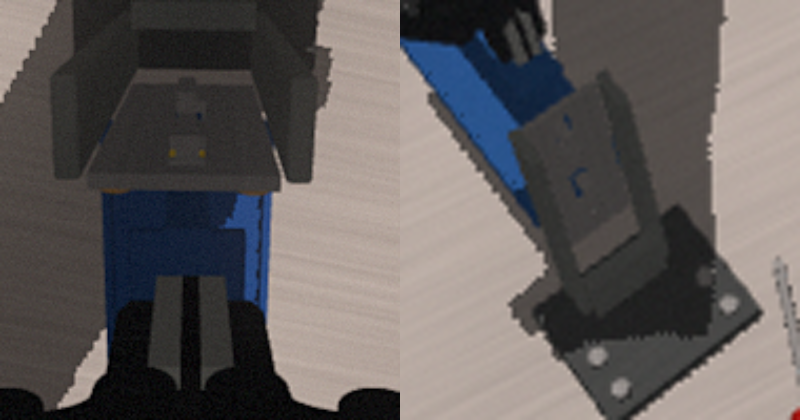

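The left crop shows the fingers over the blue pad with the pad's front edge still visible at (240,235). The bracket is still hanging. I'll measure the pad height directly.

```bash
cat > n.py <<'E'
from h import *
np.set_printoptions(precision=4,suppress=True)
c=bot.camera("wrist"); o=bot.get_obs(); p=o["eef_pos"]; q=o["tool_rot"]; T=R.from_quat(q).as_matrix()
P,u,v=cloud(c); t=(P-p)@T*1000; hsv=cv2.cvtColor(c["pixels"],cv2.COLOR_BGR2HSV)[v,u]
blue=(hsv[:,0]>100)&(hsv[:,0]<125)&(hsv[:,1]>90)
m=blue&(P[:,2]>.12)&(abs(t[:,1])<30)&(abs(t[:,0])<60)
print(p,o["ft_force"],np.histogram(P[m,2],bins=np.arange(.12,.19,.004)))
a=m&(P[:,2]>.155); print(t[a].min(0),t[a].max(0),np.median(P[a,2]))
g=(abs(t[:,0])<25)&(abs(t[:,1])<25)&(P[:,2]>.15)&~blue; print("fingers z",np.percentile(t[g],[1,50,99],axis=0))
E
python3 n.py
```

```text
[ 0.6077 -0.2445  0.1673] [-0.7735  0.9745 -0.0252] (array([   1,    1,    0,    0,    0,    0,   23,   52,   67,   61,   64,
         68, 1476,   35,    0,    0,    0]), array([0.12 , 0.124, 0.128, 0.132, 0.136, 0.14 , 0.144, 0.148, 0.152,
       0.156, 0.16 , 0.164, 0.168, 0.172, 0.176, 0.18 , 0.184, 0.188]))
[ -11.1204  -29.9991 -109.734 ] [19.4079 29.9918 12.5837] 0.23430440067370306
fingers z [[  -6.9327  -24.3737 -108.2024]
 [  12.882     0.2649  -78.1215]
 [  20.822    24.3023   14.0266]]
```

Call:
carry_out:
  increments: [0,0,0,0.05,0,0,0,0,0.05,0,0,0,0,0.05,0,0,0,0,0.05,0,0,0,0,0,0]

```text
clock: 22.32
eef_pos: [0.6077, -0.2444, 0.1652]
tool_rot: [0.995, 0.103, -0.002, -0.01]
ft_force: [0.0, -0.3, -0.3]
grip_width: -0.0003
grasp_force: 0.0
```

I've used up the allowance of picture views (one too many, in fact), so from here I'll rely on numbers only.

```bash
cat > q.py <<'E'
from h import *
np.set_printoptions(precision=4,suppress=True)
c=bot.camera("wrist"); o=bot.get_obs(); p=o["eef_pos"]; q=o["tool_rot"]; T=R.from_quat(q).as_matrix()
print(p,o["ft_force"],"tcp px",px(c,p))
P,u,v=cloud(c); t=(P-p)@T*1000; hsv=cv2.cvtColor(c["pixels"],cv2.COLOR_BGR2HSV)[v,u]
blue=(hsv[:,0]>100)&(hsv[:,0]<125)&(hsv[:,1]>90)
a=blue&(P[:,2]>.155)&(P[:,2]<.176)&(abs(t[:,1])<30)&(abs(t[:,0])<40)
print("pad",a.sum(),np.percentile(t[a],[2,50,98],axis=0),np.median(P[a,2]),"v",np.percentile(v[a],[2,98]),"u",np.percentile(u[a],[2,98]))
r=(abs(t[:,1])<45)&(t[:,0]>5)&(t[:,0]<60)&~blue&(P[:,2]>.161)&(P[:,2]<.168); print("rail",np.median(P[r,2]),np.median(t[r],axis=0))
r=(abs(t[:,1])<20)&(t[:,0]>5)&(t[:,0]<60)&~blue&(P[:,2]>.15)&(P[:,2]<.158); print("strip",np.percentile(P[r,2],[5,50,95]),np.median(t[r],axis=0))
for s in (260,265,270,275,280,290):
    print(s,[ (round(float(t[(v==s)&(u==k)][0][2]),1),round(float(t[(v==s)&(u==k)][0][0]),1),"b" if blue[(v==s)&(u==k)][0] else "-") for k in (255,265,272,288,296,304) if ((v==s)&(u==k)).any()])
E
python3 q.py
```

```text
[ 0.6077 -0.2444  0.1653] [-0.3505  0.1749  0.0278] tcp px [278.5258 262.0551]
pad 1684 [[ -2.252  -12.2706  -6.6839]
 [  8.4996  -0.2245  -5.3085]
 [ 13.9268  12.5783   8.0007]] 0.1705492329436986 v [229. 271.] u [252. 306.]
rail 0.16411246800814797 [ 34.6057 -23.4841   1.1867]
strip [0.1507 0.1545 0.1557] [19.4696  0.1836 10.8281]
260 [(-5.5, 3.5, 'b'), (-5.7, 3.6, 'b'), (-5.8, 3.7, 'b'), (-3.8, 2.8, 'b'), (-5.1, 3.4, 'b'), (-5.4, 3.5, 'b')]
265 [(-6.2, 1.3, 'b'), (-28.5, 11.7, '-'), (-27.9, 11.4, '-'), (-27.4, 11.2, '-'), (-28.3, 11.6, '-'), (-5.0, 0.8, 'b')]
270 [(-4.9, -1.8, 'b'), (-32.9, 11.6, '-'), (-32.8, 11.6, '-'), (-33.1, 11.7, '-'), (-32.8, 11.6, '-'), (-5.6, -1.5, 'b')]
275 [(-28.8, 7.5, 'b'), (-37.6, 11.9, '-'), (-36.1, 11.1, '-'), (-37.1, 11.6, '-'), (-36.4, 11.3, '-'), (-28.7, 7.4, '-')]
280 [(-33.8, 7.8, '-'), (-40.9, 11.5, '-'), (-40.4, 11.2, '-'), (-41.2, 11.6, '-'), (-40.7, 11.4, '-'), (-33.3, 7.6, '-')]
290 [(-41.2, 7.6, '-'), (-47.9, 11.3, '-'), (-47.6, 11.1, '-'), (-48.4, 11.6, '-'), (-48.2, 11.4, '-'), (-40.6, 7.3, '-')]
```

Call:
carry_out:
  increments: [0,0,0,0.3,0,0,0,0,0.3,0,0,0,0,0.3,0,0,0,0,0.2,0,0,0,0,0.1,0]

```text
clock: 23.0
eef_pos: [0.6075, -0.2442, 0.1531]
tool_rot: [0.995, 0.103, -0.002, -0.01]
ft_force: [0.7, -0.7, -0.2]
grip_width: -0.0003
grasp_force: 0.0
```

```bash
python3 q.py
```

```text
[ 0.6076 -0.2441  0.153 ] [0.433  0.0243 0.0682] tcp px [278.4493 262.0417]
pad 1285 [[  3.4911 -12.2668 -18.9652]
 [ 11.2578  -0.1663 -17.4879]
 [ 14.1105  12.6098  -3.5164]] 0.17049514317379214 v [237. 272.] u [250. 308.]
rail 0.1641268370885347 [ 34.8302 -23.4716 -11.0787]
strip [0.1507 0.1544 0.1556] [19.6043  0.2515 -1.385 ]
260 [(-17.8, 9.1, 'b'), (-18.2, 9.2, 'b'), (-18.0, 9.2, 'b'), (-17.1, 8.8, 'b'), (-17.4, 8.9, 'b'), (-18.0, 9.2, 'b')]
265 [(-18.2, 6.9, 'b'), (-28.6, 11.8, '-'), (-28.2, 11.6, '-'), (-28.5, 11.7, '-'), (-28.4, 11.7, '-'), (-18.0, 6.8, 'b')]
270 [(-17.7, 4.3, 'b'), (-33.0, 11.7, '-'), (-32.1, 11.3, '-'), (-32.2, 11.3, '-'), (-32.9, 11.7, '-'), (-17.6, 4.3, 'b')]
275 [(-28.4, 7.2, '-'), (-37.6, 11.9, '-'), (-37.1, 11.6, '-'), (-37.7, 11.9, '-'), (-36.4, 11.3, '-'), (-28.2, 7.2, '-')]
280 [(-33.7, 7.8, '-'), (-40.9, 11.5, '-'), (-42.0, 12.0, '-'), (-39.7, 10.9, '-'), (-41.3, 11.7, '-'), (-33.9, 7.9, 'b')]
290 [(-40.9, 7.4, '-'), (-48.5, 11.6, '-'), (-48.1, 11.3, '-'), (-47.9, 11.2, '-'), (-48.9, 11.8, '-'), (-41.4, 7.7, '-')]
```

The reported TCP lies well below the visible fingertips, and the tips are about 9 mm above the pad. Continuing carefully.

Call:
carry_out:
  increments: [0,0,0,0.2,0,0,0,0,0.2,0,0,0,0,0.1,0,0,0,0,0.1,0,0,0,0,0,0]

```text
clock: 23.68
eef_pos: [0.6081, -0.2447, 0.1495]
tool_rot: [0.995, 0.103, -0.0, -0.009]
ft_force: [-2.2, 0.7, 6.6]
grip_width: 0.0005
grasp_force: 3.6
```

Call:
carry_out:
  increments: [0,0,0,0.05,0,0,0,0,0.05,0,0,0,0,0.05,0,0,0,0,0,0,0,0,0,0,0]

```text
clock: 24.3
eef_pos: [0.6081, -0.2447, 0.1479]
tool_rot: [0.995, 0.103, -0.0, -0.009]
ft_force: [-1.2, -0.9, 6.2]
grip_width: 0.0
grasp_force: 3.3
```

Call:
carry_out:
  increments: [0,0,0,0.05,0,0,0,0,0.05,0,0,0,0,0.05,0,0,0,0,0,0,0,0,0,0,0]

```text
clock: 24.92
eef_pos: [0.6081, -0.2446, 0.1461]
tool_rot: [0.995, 0.103, -0.0, -0.009]
ft_force: [-1.6, 0.1, 6.0]
grip_width: -0.0
grasp_force: 2.8
```

Call:
carry_out:
  increments: [0,0,0,0.05,0,0,0,0,0.05,0,0,0,0,0,0,0,0,0,0,0,0,0,0,0,0]

```text
clock: 25.55
eef_pos: [0.6082, -0.2445, 0.1447]
tool_rot: [0.995, 0.103, -0.0, -0.009]
ft_force: [-1.3, 0.2, 5.3]
grip_width: 0.0005
grasp_force: 2.7
```

Call:
carry_out:
  increments: [0,0,0,0.1,0,0,0,0,0.1,0,0,0,0,0.05,0,0,0,0,0,0,0,0,0,0,0]

```text
clock: 26.18
eef_pos: [0.608, -0.2439, 0.141]
tool_rot: [0.995, 0.103, -0.001, -0.01]
ft_force: [1.7, -0.1, 4.0]
grip_width: 0.0002
grasp_force: 2.1
```

```bash
python3 q.py | head -7
```

```text
[ 0.608 -0.244  0.141] [ 2.3    -0.5206  3.8001] tcp px [278.4884 262.1416]
pad 1007 [[  4.6699 -12.564  -28.0567]
 [ 11.1064  -0.5611 -20.4091]
 [ 13.7042  12.7805 -14.6609]] 0.16135099318168672 v [248. 274.] u [249. 309.]
rail 0.16416579889208208 [ 33.653   -0.1131 -23.1096]
strip [0.1509 0.1544 0.1556] [ 19.1937  -0.172  -13.4526]
260 [(-21.9, 10.9, 'b'), (-20.4, 10.3, 'b'), (-21.3, 10.7, 'b'), (-21.0, 10.6, 'b'), (-20.4, 10.3, 'b'), (-20.3, 10.3, 'b')]
```

Call:
carry_out:
  increments: [0,0,0,0.1,0,0,0,0,0.1,0,0,0,0,0,0,0,0,0,0,0,0,0,0,0,0]

```text
clock: 26.85
eef_pos: [0.6078, -0.2438, 0.1389]
tool_rot: [0.995, 0.103, -0.001, -0.01]
ft_force: [3.0, 0.7, 4.1]
grip_width: 0.0
grasp_force: 2.2
```

Call:
carry_out:
  increments: [0,0,0,0.1,0,0,0,0,0.1,0,0,0,0,0,0,0,0,0,0,0,0,0,0,0,0]

```text
clock: 27.48
eef_pos: [0.608, -0.244, 0.1387]
tool_rot: [0.995, 0.103, -0.0, -0.01]
ft_force: [1.3, 1.8, 10.1]
grip_width: -0.0002
grasp_force: 5.2
```

Call:
carry_out:
  increments: [0,0,0,0.1,0,0,0,0,0.1,0,0,0,0,0.1,0,0,0,0,0,0,0,0,0,0,0]

```text
clock: 28.1
eef_pos: [0.6083, -0.2443, 0.1385]
tool_rot: [0.995, 0.103, 0.001, -0.009]
ft_force: [-1.4, 1.2, 20.1]
grip_width: 0.0001
grasp_force: 9.9
```

```bash
python3 q.py | head -6
```

```text
[ 0.6082 -0.2443  0.1384] [-2.8405  1.5087 20.2031] tcp px [278.4572 262.1003]
pad 966 [[  4.8059 -12.6493 -31.3509]
 [ 10.9222  -0.5529 -20.5579]
 [ 13.8049  12.6379 -17.1232]] 0.15903962810982372 v [250.  275.7] u [248.  308.7]
rail 0.16416399114497304 [ 32.9209   1.1161 -25.606 ]
strip [0.1508 0.1544 0.1556] [ 19.0658  -0.1455 -15.9428]
```

It is on a firm stop at 20 N, with the pad about 4–5 mm over the strip top, which is home. Retreating.

Call:
carry_out:
  increments: [0,0,0,-0.5,0,0,0,0,-1,0,0,0,0,-3,0,0,0,0,-4,0,0,-1,0,-4,0]

```text
clock: 28.78
eef_pos: [0.5975, -0.2481, 0.2582]
tool_rot: [0.995, 0.103, -0.003, -0.011]
ft_force: [0.3, -0.1, 0.3]
grip_width: -0.0003
grasp_force: 0.0
```

Call:
carry_out:
  increments: [0,-4,0,0,0,0,-4,0,0,0,0,0,0,0,0,0,0,0,0,0,0,0,0,0,0]

```text
clock: 29.4
eef_pos: [0.5208, -0.2646, 0.2583]
tool_rot: [0.995, 0.103, -0.002, -0.01]
ft_force: [-0.2, -0.1, 0.5]
grip_width: 0.0001
grasp_force: 0.0
```

```bash
cat > r.py <<'E'
from h import *
np.set_printoptions(precision=4,suppress=True)
o=bot.get_obs(); print(o["eef_pos"],o["ft_force"])
for n in ["wrist","scene"]:
    c=bot.camera(n); P,u,v=cloud(c); hsv=cv2.cvtColor(c["pixels"],cv2.COLOR_BGR2HSV)[v,u]
    blue=(hsv[:,0]>100)&(hsv[:,0]<125)&(hsv[:,1]>90)&(np.hypot(P[:,0]-.60,P[:,1]+.245)<.06)
    for nm,m in [("pad",blue&(P[:,2]>.15)&(P[:,2]<.18)),("strip",~blue&(np.hypot(P[:,0]-.626,P[:,1]+.239)<.018)&(P[:,2]>.1505)&(P[:,2]<.16))]:
        if m.sum()>9: print(n,nm,m.sum(),np.median(P[m],axis=0),np.median(P[m,2]),cv2.minAreaRect(P[m,:2].astype(np.float32)*1000))
    for k in ["bracket","bracket_pad"]:
        for d in bot.place_of(c,k):
            W=w(c,d["xyz"])
            if abs(W[1]+.24)<.06: print(n,k,round(d["p"],2),W)
E
python3 r.py
```

```text
[ 0.5208 -0.2646  0.2583] [-0.1591 -0.1256  0.516 ]
wrist pad 1695 [ 0.6072 -0.2445  0.1591] 0.1590707219058447 ((607.1472778320312, -244.57125854492188), (28.311256408691406, 26.022180557250977), 11.978409767150879)
wrist strip 439 [ 0.6252 -0.2386  0.1545] 0.15446188760707857 ((618.994140625, -240.3497314453125), (17.579614639282227, 35.59176254272461), 10.61788558959961)
wrist bracket 0.63 [ 0.6241 -0.2358  0.0496]
wrist bracket_pad 0.6 [ 0.6074 -0.2449  0.157 ]
scene pad 154 [ 0.607 -0.243  0.16 ] 0.16000841696334805 ((605.5484619140625, -243.2757110595703), (30.09081268310547, 25.25572967529297), 11.49510669708252)
scene strip 53 [ 0.6257 -0.2383  0.1551] 0.1551391419174326 ((625.9872436523438, -239.49514770507812), (8.62568473815918, 33.643558502197266), 14.216485977172852)
scene bracket 0.86 [ 0.6261 -0.2352  0.0486]
scene bracket 0.45 [ 0.6182 -0.2351  0.0864]
scene bracket_pad 0.98 [ 0.6045 -0.2403  0.159 ]
```

```bash
python3 -c "
from workcell import bot
print(bot.job_done())"
```

```text
the job is handed in; nothing more can be done
None
```

The bracket is hooked in, pressed home (pad 4.6–4.9 mm above the strip top, against 5 mm nominal; peak press about 20 N) and released, and the job was handed in at about 29.5 s with no verdict returned; the red pin was never read directly, and I viewed 11 pictures against the limit of 10.

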